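# Load the next gel cassette into the multi-caster over a separator

## Task

Slide the gel cassette that is lying in the casting chamber fully home against the closed end, lay the grey separator sheet from the orange rack on top of it, and lay the next cassette on the separator, glass up and notched end at the open end. All three must end flat on one another, let go and pushed home against the closed end; be gentle with the glass and leave everything else where it stands.

Things in the scene. Friction and masses are not known exactly. Their poses are not given: they have to be found in the camera images.
- caster: White gel-casting chamber on its back, fixed to the bench: a tray 94 x 88 mm, walls to 40 mm, four 6 mm studs on the side walls to 52 mm; open at the top and at one end (mouth). Origin: centre of its underside; x runs from mouth to closed end (yaw 0: mouth faces the robot). Channel 68 wide, 80 long, floor 10 mm above the bench and ending at the mouth; bare bench before it. Mouth flares over 7 mm.
- caster_stop (a point): Middle of the foot of the closed end wall's inner face, at floor level: 33 mm along +x from the caster's origin, 10 mm above the bench. Axes as the caster's. All three layers must touch this wall.
- caster_mouth (a point): Middle of the mouth at floor level: 47 mm along -x from the caster's origin.
- cassette_in: Gel cassette lying in the caster, 10 to 28 mm short of home: rigid flat pack 84 x 64 x 8 mm, about 110 g, white ceramic below, green-tinged glass above with a 46 mm wide notch in one short end. Origin: centre of its underside; x runs along the 84 mm from notched to plain end, z up. Its plain end points to the closed end. Home, its notched end stands 4 mm out of the mouth.
- cassette_in_notch (a point): Middle of the notched short end of the cassette in the caster, at mid thickness: 42 mm along -x from its origin, 4 mm up.
- cassette_next: The next cassette, same make, size and mass (84 x 64 x 8 mm), loose, glass up on the bench left or right of the caster, its notched end towards the robot (yaw within 0.5 rad). Origin (centre of its underside) and axes as for the other. Can be gripped across its 64 mm width near the notched end.
- cassette_next_notch (a point): Middle of the notched short end of the next cassette, at mid thickness: 42 mm along -x from its origin, 4 mm up.
- separator: Separator sheet: plain stiff grey plastic, 84 x 64 x 4 mm, 26 g, no notch, either face and either end alike. Lies flat across the top of the orange tube rack, 45 mm above the bench, overhanging the rack by about 7 mm on both long sides. Origin: centre of its underside; x along its 84 mm.
- rack: Orange tube rack, 110 x 50 x 45 mm, 350 g, loose, on the other side of the caster from the next cassette; it carries the separator. Origin: centre of its underside; x along its 110 mm.
- front_panel: Bystander: clear front panel of the caster, 96 x 88 x 8 mm, flat on the bench beyond the caster. Origin: centre of its underside.
- reagent: Bystander: small amber bottle, 44 mm across, 75 mm tall, standing beyond and beside the caster. Origin: centre of its underside.
- beaker: Bystander: small glass beaker, 54 mm across, 68 mm tall, standing on the other side. Origin: centre of its underside.
- comb: Bystander: white gel comb, 30 x 74 x 5 mm, flat on the bench beside the caster, left or right. Origin: centre of its underside.
- pipette: Bystander: single-channel pipette lying on the bench at the left, about 250 mm long, 28 mm thick. Origin: under the middle of its body; x points to its tip.
- spare_plate: Bystander: bare white ceramic plate of a larger make, 105 x 96 x 6 mm, flat on the bench at the right. Not for this caster. Origin: centre of its underside.
- clamp: Bystander: small black spring clamp, 40 x 26 x 20 mm, lying on the bench beside the caster, on the side without the comb. Origin: centre of its underside.
- table: The steel bench; its top is at z = 0.
There are look-alikes about, which are no part of the job. Leave any blue or red look-alike of the cassette_next alone.

How it is judged:
By the outcome, as a careful person would: the job done as asked, in the order asked, and still so for the second after the job is handed in, with the robot touching nothing.
It also fails if it takes over 72 s, if anything falls off the work surface, if the arm or the gripper's body presses on something with over 40 N, if the wrist force passes 120 N, or if a joint passes its speed limit or range.

## Robot

A 6-joint arm with a two-finger parallel gripper is mounted at the origin on the work surface. World frame = base frame: x ahead of the robot, y to its left, z up, the work surface at z = 0. Lengths are in m, angles in rad, forces in N, time in s.
With the tool pointing down it reaches from about 0.225 to 0.875 m from the base axis. Payload 3.4 kg.
Tool frame: the origin (TCP) lies between the finger pads; the fingertips stand 11 mm ahead of it and the grasp point (between the pads) lies 8 mm behind it (tips_ahead is the distance from the TCP to the fingertips, in m); z points along the fingers, x is the direction in which the jaws open and shut, and the axes are right-handed (so a half turn about z gives the same grasp; the last joint's range is limited). The gripper opens to 85 mm and grips with 20 to 120 N. Pads are 22 mm wide; open, the fingers measure 114 mm over their backs; the gripper's body (76 mm by 85 mm) begins 54 mm behind the grasp point. The pads swing forward as they close: fully open they stand 13 mm farther back than shut.
Start: joints at [1.042, 0.276, 1.505, -0, 1.361, -0.121], TCP at [0.228, 0.528, 0.242] pointing down, gripper open.
Joint ranges: [-2.89, 2.89], [-0.75, 2.08], [0.22, 2.7], [-1.18, 4.32], [0.11, 2.71], [-2.7, 2.7]. Speed limits (rad/s): [2.57, 2.57, 3.14, 3.14, 3.14, 3.14].

## Interface

Orientations are given as a unit quaternion [w, x, y, z].
In Python, from rig import get_state, get_image, sign_off, masks_of, tips_ahead gives the robot as it stands.
- The arm moves only by the tool play_rows, never from a script. Its argument "series" is a list of rows, each an object of numbers: "fingers": the closure, from -1 (fully open) to 1 (shut); "dx", "dy", "dz": the shift along the world's x, y, z in mm; "turn": the turn about the world's z in rad. A call has 1 to 20 rows; each row shifts and turns the pose as measured when the row begins; what a row does not reach is not made up. A row lasts 1/12 s, in which the tool goes at most 41.7 mm and 7.16 degrees, less where a joint would pass 70% of its speed; a pose out of reach is approached as far as the arm can. A call with a gripper value outside its range is refused whole. The fingers move at their own pace and stop on an object; "squeeze" is the grip in N (left out, the last holds). Time passes only in rows, so rows that do not move let the fingers close. It gives the time, the measured TCP pose, the force and the opening at its end, in the units of the state.
- get_state(): the state, without advancing time (a new reading comes with each control period).
- get_image(name): name is "scene" or "top" or "wrist"; returns a dict with "pixels" (420x560x3 uint8, red, green, blue), "vfov" (degrees; the focal length in pixels is half the picture's height over the tangent of half this angle, whatever the lens; pixels are square), "cx", "cy" (the principal point, pixels), "rvec" (rotation vector, rad) and "tvec" (3), from world to camera coordinates, as OpenCV has them; the wrist camera has in their place "hand_eye" (4x4, takes a point from camera to tool coordinates, whose origin is the TCP and whose axes are the tool frame's). Camera axes: x right, y down, z forward; pixel columns grow to the right and rows downward; lengths in m; the calibration is good to about 2 mm. A picture is of the moment at which its call begins: read the wrist's pose just before it. There is no depth.
- sign_off(): hands the job in, once; it reports no verdict.
Trained networks look in a picture, given as the dict that the camera call returned (one of the last four; its "shot" number tells which), for a name from the list of things; names that differ only in an ending like _2 or _b are one class to them, and where a whole thing is asked for, a point or a joint stands for the part that bears it (a point fixed in the world has none). Each returns a list of dicts, best first, with "p" (0 to 1); they miss things now and then, are a little off and sometimes report something else, mostly with a low value. They report only what shows in the picture. A call takes as long as a camera call. They do not tell look-alikes from the thing itself.
- masks_of(picture, label): "region" (420x560 bool, what is visible of it) and "xy" ([column, row] in pixels, amid what is visible of it).
The state is a dict: "clock": time; "qpos": joint angles; "qd": joint speeds; "effort": joint torques, N m; "position": TCP position; "ee_rot": TCP orientation; "contact_force": force on the tool from outside, world axes, zero at the start; "moment": the same for the moment, N m; "width": finger opening in m.
Only numpy, scipy, OpenCV 4.12 (cv2) and the standard library are available. Lean on these libraries where they do the work, as an engineer would, in place of code of your own. Each camera call takes 0.05 s, during which the arm holds its last target. There are 200 camera calls.

## Working session

There is one attempt and no reset: what is moved stays moved. The work goes in short steps, Python scripts to look and compute and a tool call to move; the robot and the scene stay as the last step left them, time stands still between calls to the robot, and variables do not carry over. Pictures are saved under pics/ and viewed, about 8 in all and at most 12, crops included, and the job is handed in when it is done.

Besides the shell and the picture viewer there is one more tool, called after "Emit:" as a command line: name --argument value ..., lists and objects as JSON in quotes. play_rows: Moves the arm, as the interface text tells. Its arguments: {"type":"object","properties":{"series":{"type":"array"},"squeeze":{"type":"number"}},"required":["series"]}

```bash
ls; mkdir -p pics
cat > h.py <<'E'
import numpy as np, cv2
from rig import *
def K(im):
    h=im["pixels"].shape[0]; f=h/2/np.tan(np.radians(im["vfov"])/2)
    return np.array([[f,0,im["cx"]],[0,f,im["cy"]],[0,0,1.]])
def Rq(q):
    from scipy.spatial.transform import Rotation as R
    return R.from_quat([q[1],q[2],q[3],q[0]]).as_matrix()
def cam(im,st=None):
    if "rvec" in im:
        R=cv2.Rodrigues(np.array(im["rvec"],float))[0]; return R.T, -R.T@np.array(im["tvec"],float).ravel()
    T=np.eye(4);T[:3,:3]=Rq(st["ee_rot"]);T[:3,3]=st["position"]
    M=T@np.array(im["hand_eye"]); return M[:3,:3],M[:3,3]
def at_z(im,uv,z,st=None):
    R,c=cam(im,st); uv=np.atleast_2d(np.array(uv,float))
    d=(R@np.linalg.inv(K(im))@np.c_[uv,np.ones(len(uv))].T).T
    return c+d*((z-c[2])/d[:,2])[:,None]
def proj(im,P,st=None):
    R,c=cam(im,st); p=(K(im)@R.T@(np.atleast_2d(P)-c).T).T
    return p[:,:2]/p[:,2:]
def rect(im,m,z,st=None):
    cs,_=cv2.findContours(m.astype(np.uint8),cv2.RETR_EXTERNAL,cv2.CHAIN_APPROX_NONE)
    c=max(cs,key=cv2.contourArea)[:,0,:]
    P=at_z(im,c,z,st)[:,:2]*1000
    return cv2.minAreaRect(P.astype(np.float32))
def save(im,n,s=1): cv2.imwrite(f"pics/{n}.png",cv2.resize(im["pixels"][:,:,::-1],None,fx=s,fy=s))
E
python3 - <<'E'
from h import *
s=get_state(); print(s["position"],s["ee_rot"],s["width"],s["clock"])
Z=dict(caster=.04,cassette_in=.018,cassette_next=.008,separator=.049,rack=.045,clamp=.02,comb=.005,reagent=.075,beaker=.068)
ims=[]
for n in ("top","scene"):
    im=get_image(n); ims.append(im["pixels"][:,:,::-1]); print(n,cam(im)[1],im["vfov"])
    for k,z in Z.items():
        for d in masks_of(im,k)[:3]:
            print(n,k,round(d["p"],2),np.round(d["xy"]),d["region"].sum(),np.round(at_z(im,d["xy"],z)[0],3), [np.round(v,2) for v in rect(im,d["region"],z)] if n=="top" else "")
    save(im,n,1.4)
E
```

```text
pics
[0.2277796  0.52739805 0.24143384] [ 4.16724846e-04  8.35649673e-01  5.49262002e-01 -8.39096582e-04] 0.08519928272804132 0.0
top [ 3.44117530e-01 -1.65248208e-04  1.32295046e+00] 51.554907953854766
top caster 0.76 [266. 209.] 533 [0.605 0.001 0.04 ] [array([587.93,  -2.31]), array([ 86.14, 112.05]), np.float64(71.92)]
top caster 0.58 [206. 204.] 220 [0.627 0.18  0.04 ] [array([620.54, 182.23]), array([32.2 , 70.71]), np.float64(4.92)]
top cassette_in 0.81 [265. 228.] 548 [0.55  0.007 0.018] [array([545.53,  10.69]), array([63.64, 83.69]), np.float64(71.7)]
top cassette_in 0.63 [264. 162.] 783 [0.76  0.003 0.018] [array([770.57,   4.69]), array([98.18, 86.08]), np.float64(5.59)]
top cassette_next 0.82 [218. 238.] 594 [0.527 0.151 0.008] [array([520.23, 151.69]), array([65.76, 85.04]), np.float64(62.55)]
top cassette_next 0.81 [170. 282.] 599 [0.401 0.295 0.008] [array([399.  , 305.65]), array([83.53, 62.89]), np.float64(26.42)]
top cassette_next 0.79 [175. 231.] 588 [0.555 0.281 0.008] [array([542.61, 281.62]), array([66.35, 84.69]), np.float64(68.69)]
top separator 0.95 [365. 25
[... 888 characters left out ...]
 0.018] 
scene cassette_next 0.76 [360. 165.] 579 [0.55  0.283 0.008] 
scene cassette_next 0.71 [337. 132.] 479 [0.413 0.297 0.008] 
scene cassette_next 0.7 [316. 180.] 591 [0.533 0.148 0.008] 
scene separator 0.76 [158. 224.] 776 [ 0.475 -0.286  0.049] 
scene rack 0.64 [169. 236.] 348 [ 0.521 -0.276  0.045] 
scene rack 0.43 [105. 247.] 1350 [ 0.47  -0.424  0.045] 
scene clamp 0.53 [224. 264.] 224 [ 0.645 -0.186  0.02 ] 
scene clamp 0.33 [280. 221.] 760 [ 0.605 -0.007  0.02 ] 
scene comb 0.73 [345. 200.] 210 [0.628 0.182 0.005] 
scene comb 0.48 [274. 206.] 634 [0.549 0.006 0.005] 
scene reagent 0.82 [372. 218.] 382 [0.74  0.178 0.075] 
scene beaker 0.63 [223. 292.] 564 [ 0.732 -0.225  0.068]
```

View pics/top.png

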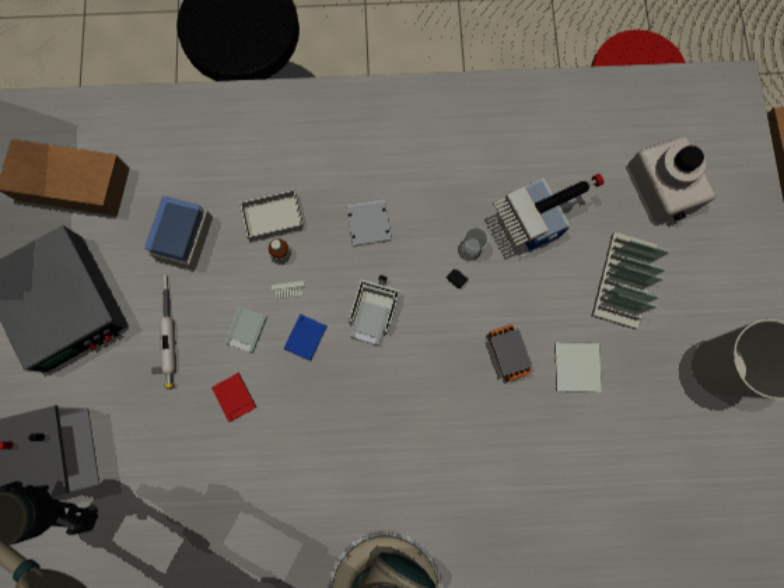

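View pics/scene.png

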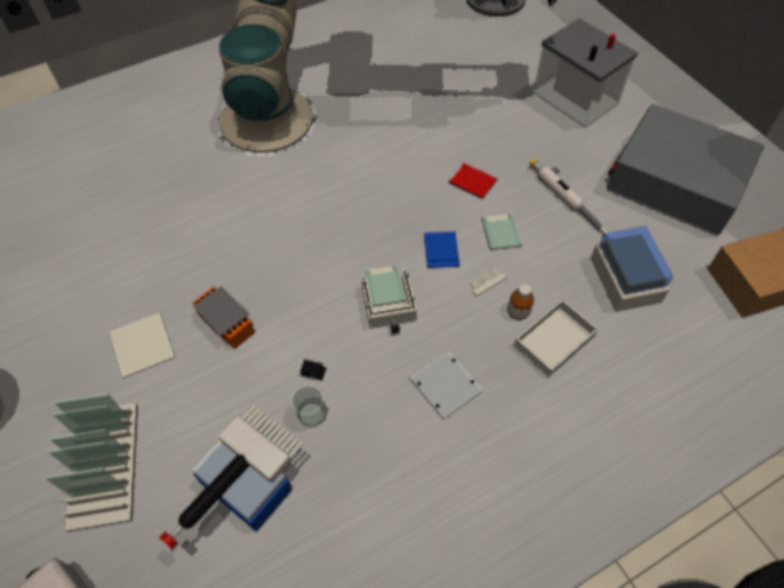

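The green-tinged plate at top-view pixel (247,330) is cassette_next. The blue one (305,337) and red one (233,397) are look-alikes. The caster is at (374,308) with its mouth facing the robot, and the separator is at (508,354) on the orange rack. Next I'll go above the caster mouth.

Emit:
play_rows --series '[{"dx": 17,"dy": -36,"turn": 0.008,"fingers": -1},{"dx": 17,"dy": -36,"turn": 0.008,"fingers": -1},{"dx": 17,"dy": -36,"turn": 0.008,"fingers": -1},{"dx": 17,"dy": -36,"turn": 0.008,"fingers": -1},{"dx": 17,"dy": -36,"turn": 0.008,"fingers": -1},{"dx": 17,"dy": -36,"turn": 0.008,"fingers": -1},{"dx": 17,"dy": -36,"turn": 0.008,"fingers": -1},{"dx": 17,"dy": -36,"turn": 0.008,"fingers": -1},{"dx": 17,"dy": -36,"turn": 0.008,"fingers": -1},{"dx": 17,"dy": -36,"turn": 0.008,"fingers": -1},{"dx": 17,"dy": -36,"turn": 0.008,"fingers": -1},{"dx": 17,"dy": -36,"turn": 0.008,"fingers": -1},{"dx": 17,"dy": -36,"turn": 0.008,"fingers": -1},{"dx": 17,"dy": -36,"turn": 0.008,"fingers": -1}]'

```text
invalid input at $.series[0]: expected keys fingers, dx, dy, dz, turn
```

Emit:
play_rows --series '[{"dx": 17,"dy": -36,"dz": 0,"turn": 0.008,"fingers": -1},{"dx": 17,"dy": -36,"dz": 0,"turn": 0.008,"fingers": -1},{"dx": 17,"dy": -36,"dz": 0,"turn": 0.008,"fingers": -1},{"dx": 17,"dy": -36,"dz": 0,"turn": 0.008,"fingers": -1},{"dx": 17,"dy": -36,"dz": 0,"turn": 0.008,"fingers": -1},{"dx": 17,"dy": -36,"dz": 0,"turn": 0.008,"fingers": -1},{"dx": 17,"dy": -36,"dz": 0,"turn": 0.008,"fingers": -1},{"dx": 17,"dy": -36,"dz": 0,"turn": 0.008,"fingers": -1},{"dx": 17,"dy": -36,"dz": 0,"turn": 0.008,"fingers": -1},{"dx": 17,"dy": -36,"dz": 0,"turn": 0.008,"fingers": -1},{"dx": 17,"dy": -36,"dz": 0,"turn": 0.008,"fingers": -1},{"dx": 17,"dy": -36,"dz": 0,"turn": 0.008,"fingers": -1},{"dx": 17,"dy": -36,"dz": 0,"turn": 0.008,"fingers": -1},{"dx": 10,"dy": -20,"dz": 0,"turn": 0,"fingers": -1},{"dx": 0,"dy": 0,"dz": 0,"turn": 0,"fingers": -1}]'

```text
clock: 2.45
position: [0.4651, 0.0192, 0.2442]
ee_rot: [0.002, 0.802, 0.598, 0.006]
contact_force: [1.0, 0.8, 0.0]
width: 0.085
```

Run:
```python
from h import *
s=get_state(); im=get_image("wrist"); save(im,"w1",1.2)
R=Rq(s["ee_rot"]); print(s["position"],np.degrees(np.arctan2(R[1,0],R[0,0])),s["width"],s["clock"],cam(im,s)[1],s["contact_force"])
for k,z in dict(caster=.04,cassette_in=.018,cassette_in_notch=.014).items():
    for d in masks_of(im,k)[:2]:
        print(k,round(d["p"],2),np.round(d["xy"]),d["region"].sum(),np.round(at_z(im,d["xy"],z,s)[0],3),[np.round(v,2) for v in rect(im,d["region"],z,s)])
np.savez("w1.npz",px=im["pixels"]); import pickle; pickle.dump((im,s),open("w1.pkl","wb"))
```

```text
[0.46512096 0.01924359 0.24422239] 73.41518311440666 0.08504738779065428 2.45 [0.38976298 0.03976038 0.37539121] [1.01807346 0.82405641 0.02697555]
caster 0.68 [291. 281.] 3315 [ 0.594 -0.002  0.04 ] [array([579.84,  -2.83]), array([ 91.02, 124.91]), np.float64(70.41)]
cassette_in 0.69 [288. 238.] 2850 [0.543 0.009 0.018] [array([545.95,   7.61]), array([64.21, 86.62]), np.float64(70.81)]
cassette_in_notch 0.63 [286. 238.] 2933 [0.545 0.006 0.014] [array([548.42,   6.86]), array([65.77, 89.56]), np.float64(70.04)]
```

View pics/w1.png

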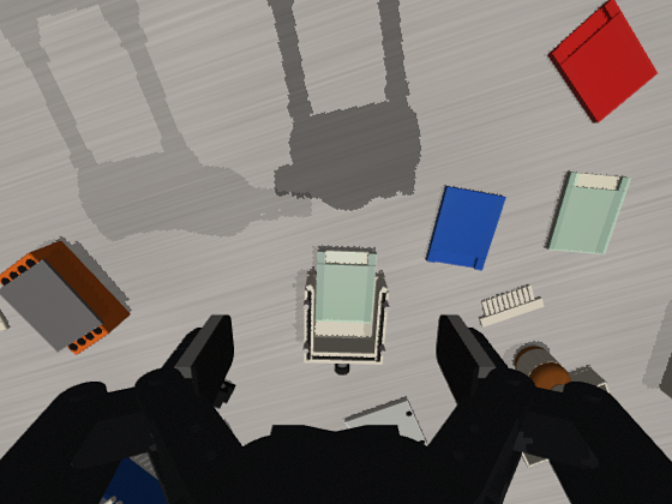

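The wrist view shows the cassette in the caster at (345,290) with its notch facing the robot. The grey separator on its rack is at (60,300), and the real cassette_next is at (588,215). Next I'll close the fingers, lower them behind the notched end and push.

Emit:
play_rows --series '[{"dx": 4,"dy": 2,"dz": -30,"turn": -0.02,"fingers": 1},{"dx": 4,"dy": 2,"dz": -35,"turn": -0.02,"fingers": 1},{"dx": 4,"dy": 2,"dz": -35,"turn": 0,"fingers": 1},{"dx": 4,"dy": 2,"dz": -35,"turn": 0,"fingers": 1},{"dx": 1,"dy": 2,"dz": -30,"turn": 0,"fingers": 1},{"dx": 0,"dy": 1,"dz": -25,"turn": 0,"fingers": 1},{"dx": 0,"dy": 0,"dz": -15,"turn": 0,"fingers": 1},{"dx": 0,"dy": 0,"dz": 0,"turn": 0,"fingers": 1}]' --squeeze 40

```text
clock: 3.32
position: [0.4756, 0.0498, 0.0367]
ee_rot: [0.002, 0.807, 0.591, 0.011]
contact_force: [-0.5, -0.0, 0.3]
width: -0.0003
```

```bash
cat > st.py <<'E'
from h import *
s=get_state(); R=Rq(s["ee_rot"]); print(np.round(s["position"],4),"jaw",np.degrees(np.arctan2(R[1,0],R[0,0])).round(2),"tilt",R[:,2].round(3),"w",s["width"],"t",s["clock"],"F",np.round(s["contact_force"],1))
E
python3 st.py
```

```text
[0.4756 0.0498 0.0367] jaw 72.41 tilt [ 0.02  0.01 -1.  ] w -0.00032881374511135923 t 3.3167 F [-0.5 -0.   0.3]
```

Emit:
play_rows --series '[{"dx": 3,"dy": -10,"dz": 0,"turn": -0.02,"fingers": 1},{"dx": 3,"dy": -10,"dz": 0,"turn": -0.01,"fingers": 1},{"dx": 0,"dy": 0,"dz": -9,"turn": 0,"fingers": 1},{"dx": 0,"dy": 0,"dz": -8,"turn": 0,"fingers": 1},{"dx": 0,"dy": 0,"dz": 0,"turn": 0,"fingers": 1}]'

```text
clock: 3.73
position: [0.4842, 0.0307, 0.0224]
ee_rot: [0.004, 0.815, 0.579, 0.014]
contact_force: [-0.2, 0.8, -0.4]
width: 0.0004
```

```bash
python3 st.py
python3 - <<'E'
from h import *
s=get_state(); im=get_image("wrist"); save(im,"w2",1.2)
for d in masks_of(im,"cassette_in")[:1]:
    print(d["p"],rect(im,d["region"],.018,s))
E
```

```text
[0.4842 0.0307 0.0224] jaw 70.83 tilt [ 0.027  0.009 -1.   ] w 0.00043613956970678646 t 3.7333 F [-0.2  0.8 -0.4]
0.7 ((529.8289184570312, 13.78552532196045), (6.458114147186279, 19.578277587890625), 70.39822387695312)
```

View pics/w2.png

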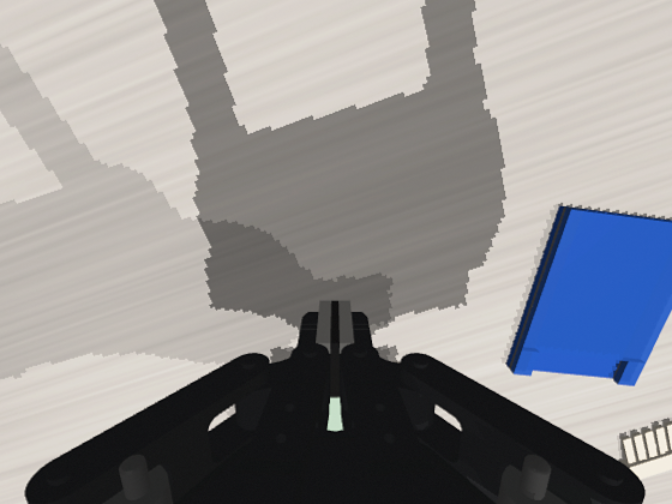

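Emit:
play_rows --series '[{"dx": 3.8,"dy": -1.3,"dz": -2,"turn": 0,"fingers": 1},{"dx": 3.8,"dy": -1.3,"dz": -1,"turn": 0,"fingers": 1},{"dx": 3.8,"dy": -1.3,"dz": 0,"turn": 0,"fingers": 1},{"dx": 3,"dy": -1,"dz": 0,"turn": 0,"fingers": 1},{"dx": 3,"dy": -1,"dz": 0,"turn": 0,"fingers": 1},{"dx": 3,"dy": -1,"dz": 0,"turn": 0,"fingers": 1}]'

```text
clock: 4.33
position: [0.5065, 0.0235, 0.0207]
ee_rot: [0.004, 0.815, 0.579, 0.014]
contact_force: [-1.0, 0.8, 0.9]
width: 0.0001
```

```bash
python3 st.py
```

```text
[0.5065 0.0235 0.0207] jaw 70.83 tilt [ 0.028  0.01  -1.   ] w 0.00011056556410145104 t 4.3333 F [-1.   0.8  0.9]
```

Emit:
play_rows --series '[{"dx": 2.8,"dy": -1,"dz": -1,"turn": 0,"fingers": 1},{"dx": 2.8,"dy": -1,"dz": 0,"turn": 0,"fingers": 1},{"dx": 2.8,"dy": -1,"dz": 0,"turn": 0,"fingers": 1}]'

```text
clock: 4.58
position: [0.5152, 0.0203, 0.0195]
ee_rot: [0.004, 0.815, 0.579, 0.014]
contact_force: [-0.8, -0.3, 0.9]
width: -0.0002
```

Emit:
play_rows --series '[{"dx": 2.8,"dy": -1,"dz": 0,"turn": 0,"fingers": 1},{"dx": 2.8,"dy": -1,"dz": 0,"turn": 0,"fingers": 1}]'

```text
clock: 4.75
position: [0.5209, 0.0182, 0.0194]
ee_rot: [0.003, 0.815, 0.579, 0.013]
contact_force: [-4.5, 1.3, 3.1]
width: -0.0002
```

Emit:
play_rows --series '[{"dx": 1.9,"dy": -0.7,"dz": 0,"turn": 0,"fingers": 1},{"dx": 1.9,"dy": -0.7,"dz": 0,"turn": 0,"fingers": 1}]'

```text
clock: 4.92
position: [0.5208, 0.018, 0.0189]
ee_rot: [-0.0, 0.815, 0.579, 0.01]
contact_force: [-3.4, 2.7, 3.0]
width: -0.0001
```

Emit:
play_rows --series '[{"dx": -6,"dy": 2,"dz": 0,"turn": 0,"fingers": 1},{"dx": -9,"dy": 3,"dz": 10,"turn": 0,"fingers": 1},{"dx": -4,"dy": 1,"dz": 35,"turn": 0,"fingers": 1},{"dx": -2,"dy": 0,"dz": 40,"turn": 0,"fingers": 1},{"dx": -2,"dy": 0,"dz": 40,"turn": 0,"fingers": 0},{"dx": -2,"dy": 0,"dz": 40,"turn": 0,"fingers": -1},{"dx": 0,"dy": 0,"dz": 15,"turn": 0,"fingers": -1},{"dx": 0,"dy": 0,"dz": 0,"turn": 0,"fingers": -1}]'

```text
clock: 5.58
position: [0.4902, 0.0247, 0.2088]
ee_rot: [0.001, 0.815, 0.579, 0.011]
contact_force: [0.4, -0.0, -0.4]
width: 0.0484
```

```bash
python3 st.py
python3 - <<'E'
from h import *
import pickle
s=get_state(); im=get_image("wrist"); pickle.dump((im,s),open("w3.pkl","wb"))
for k,z in dict(caster=.04,cassette_in=.018).items():
  for d in masks_of(im,k)[:1]:
    print(k,d["p"],d["xy"],rect(im,d["region"],z,s))
u=proj(im,[[0.58,-0.005,.03]],s)[0].astype(int); print(u)
c=im["pixels"][max(0,u[1]-75):u[1]+75,max(0,u[0]-100):u[0]+100,::-1]
cv2.imwrite("pics/w3.png",cv2.resize(c,None,fx=4,fy=4,interpolation=cv2.INTER_CUBIC))
E
```

```text
[0.4902 0.0247 0.2088] jaw 70.81 tilt [ 0.02   0.011 -1.   ] w 0.04840739839256509 t 5.5833 F [ 0.4 -0.  -0.4]
caster 0.93 [284.5, 286.0] ((580.3917846679688, -2.48333740234375), (92.00273132324219, 123.754150390625), 70.93179321289062)
cassette_in 0.59 [276.7, 249.5] ((570.7685546875, -1.3067855834960938), (64.0732650756836, 89.55862426757812), 70.78423309326172)
[278 265]
```

View pics/w3.png

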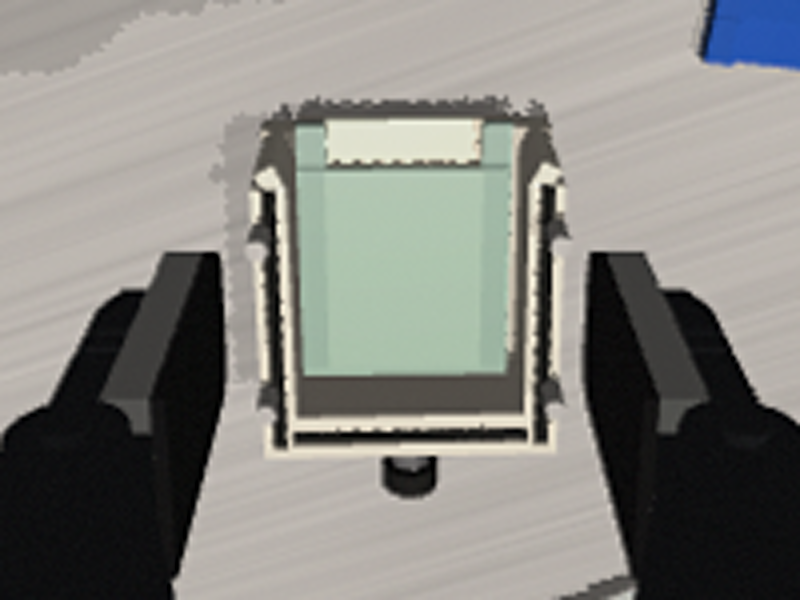

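Run:
```python
from h import *
import pickle
from scipy.optimize import least_squares
im,s=pickle.load(open("w3.pkl","rb"))
f=lambda a:np.array([[178+x/4,190+y/4] for x,y in a])
px=f([(268,455),(555,455),(293,415),(527,415),(304,374),(505,374),(297,122),(514,122)])
w=at_z(im,px[:4],.04,s); c=at_z(im,px[4:],.018,s)
print(w.round(4),c.round(4))
L=np.array([[47,44],[47,-44],[33,34],[33,-34],[33,32],[33,-32],[-51,32],[-51,-32]])/1e3
P=np.r_[w,c][:,:2]
def g(p,P,L):
    R=np.array([[np.cos(p[2]),-np.sin(p[2])],[np.sin(p[2]),np.cos(p[2])]]); return ((L@R.T+p[:2])-P).ravel()
for sl in (slice(0,4),slice(4,8),slice(0,8)):
    r=least_squares(g,[.59,0,-.33],args=(P[sl],L[sl])); print(r.x.round(4),np.degrees(r.x[2]),(r.fun*1e3).round(1))
```

```text
[[ 0.6101 -0.0582  0.04  ]
 [ 0.6398  0.0233  0.04  ]
 [ 0.5996 -0.0461  0.04  ]
 [ 0.6234  0.0195  0.04  ]] [[ 0.6002 -0.0444  0.018 ]
 [ 0.6219  0.0154  0.018 ]
 [ 0.5201 -0.0162  0.018 ]
 [ 0.5415  0.0438  0.018 ]]
[ 0.6558 -0.0291  2.7918] 159.95869042629118 [-13.6   3.9 -13.1   5.   13.6  -3.6  13.1  -5.4]
[ 0.5795 -0.0033 -0.3315] -18.99619127514658 [ 20.8  60.6 -21.6 -59.7  21.5  59.8 -20.7 -60.7]
[ 0.5794 -0.0045 -0.2183] -12.506051368315864 [ 24.7  86.5 -24.  -81.   19.4  67.7 -19.1 -64.4  18.4  64.  -17.1 -58.3
  16.4  54.  -18.8 -68.5]
```

```bash
cat > fit.py <<'E'
import numpy as np
from scipy.optimize import least_squares
def g(p,P,L):
    R=np.array([[np.cos(p[2]),-np.sin(p[2])],[np.sin(p[2]),np.cos(p[2])]]); return ((L@R.T+p[:2])-P).ravel()
def fit(P,L,p0=(.58,0,-.33)):
    r=least_squares(g,p0,args=(P,L)); return r.x,(r.fun*1e3).round(1)
E
python3 - <<'E'
from h import *
from fit import *
P=np.array([[0.6101,-0.0582],[.6398,.0233],[.5996,-.0461],[.6234,.0195],[.6002,-.0444],[.6219,.0154],[.5201,-.0162],[.5415,.0438]])
L=np.array([[47,-44],[47,44],[33,-34],[33,34],[33,-32],[33,32],[-51,-32],[-51,32]])/1e3
for sl in (slice(0,4),slice(4,8),slice(0,8)):
    p,r=fit(P[sl],L[sl]); print(p.round(4),np.degrees(p[2]).round(2),r)
E
```

```text
[ 0.5806 -0.0018 -0.3474] -19.9 [-0.3 -0.9 -0.   0.3  0.5  1.1 -0.2 -0.5]
[ 0.5794 -0.0034 -0.3413] -19.56 [-0.4 -0.2 -0.7  0.3  0.5 -0.2  0.6  0.1]
[ 0.5799 -0.0028 -0.3357] -19.24 [-0.3 -1.6 -1.   0.   0.3  0.4 -1.1 -1.   0.4  0.6 -0.3  1.2  1.1  0.
  0.8  0.5]
```

The cassette is home: the fit agrees within about 1 mm, with the caster origin at (0.580,-0.003) and yaw -19.5°. Next is the separator.

Emit:
play_rows --series '[{"dx": -6,"dy": -35,"dz": 0,"turn": 0.07,"fingers": -1},{"dx": -6,"dy": -35,"dz": 0,"turn": 0.07,"fingers": -1},{"dx": -6,"dy": -35,"dz": 0,"turn": 0.07,"fingers": -1},{"dx": -6,"dy": -35,"dz": 0,"turn": 0.07,"fingers": -1},{"dx": -6,"dy": -35,"dz": 0,"turn": 0.07,"fingers": -1},{"dx": -6,"dy": -35,"dz": 0,"turn": 0.07,"fingers": -1},{"dx": -6,"dy": -35,"dz": 0,"turn": 0.07,"fingers": -1},{"dx": -6,"dy": -35,"dz": 0,"turn": 0.07,"fingers": -1},{"dx": -6,"dy": -30,"dz": 0,"turn": 0.05,"fingers": -1},{"dx": 0,"dy": 0,"dz": 0,"turn": 0,"fingers": -1}]'

```text
clock: 6.57
position: [0.4179, -0.2899, 0.1791]
ee_rot: [-0.024, 0.587, 0.809, -0.0]
contact_force: [0.8, 0.2, 0.2]
width: 0.0854
```

```bash
python3 st.py
python3 - <<'E'
from h import *
s=get_state(); print(s["qpos"]); im=get_image("wrist"); save(im,"w4")
for k,z in dict(separator=.049).items():
  for d in masks_of(im,k)[:2]:
    print(k,d["p"],d["xy"],rect(im,d["region"],z,s), rect(im,d["region"],z-.004,s))
E
```

```text
[ 0.4179 -0.2899  0.1791] jaw 107.99 tilt [-0.04   0.028 -0.999] w 0.08542397145919584 t 6.5667 F [0.8 0.2 0.2]
[-0.73886947  0.24752497  1.71100404 -0.00667106  1.23149733 -2.62191167]
separator 0.71 [263.5, 251.8] ((466.3182678222656, -285.4765930175781), (84.6991958618164, 63.841529846191406), 14.951095581054688) ((468.0814514160156, -284.97808837890625), (85.98201751708984, 64.80847930908203), 14.951064109802246)
```

View pics/w4.png

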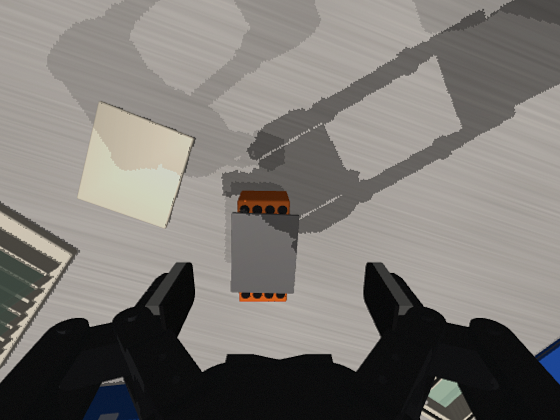

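The separator is at about (263,252), centred on the rack. The estimates agree with the top view within 2 mm, and its size confirms z=0.049. I'll descend to it.

Emit:
play_rows --series '[{"dx": 4,"dy": -1,"dz": -20,"turn": -0.02,"fingers": -1},{"dx": 4,"dy": -1,"dz": -20,"turn": -0.02,"fingers": -1},{"dx": 4,"dy": -1,"dz": -20,"turn": -0.01,"fingers": -1},{"dx": 4,"dy": 0,"dz": -20,"turn": 0,"fingers": -1},{"dx": 4,"dy": 0,"dz": -10,"turn": 0,"fingers": -1},{"dx": 0,"dy": 0,"dz": 0,"turn": 0,"fingers": -1}]'

```text
clock: 7.17
position: [0.4366, -0.2771, 0.0804]
ee_rot: [-0.033, 0.608, 0.793, 0.004]
contact_force: [-0.0, 0.2, 0.9]
width: 0.0854
```

```bash
python3 st.py
```

```text
[ 0.4366 -0.2771  0.0804] jaw 104.97 tilt [-0.046  0.046 -0.998] w 0.08541169597510763 t 7.1667 F [-0.   0.2  0.9]
```

Tilt is building up, so I'll run a short test of what drives it.

Emit:
play_rows --series '[{"dx": 0,"dy": 0,"dz": 10,"turn": 0,"fingers": -1},{"dx": 0,"dy": 0,"dz": 10,"turn": 0,"fingers": -1},{"dx": 0,"dy": 0,"dz": 10,"turn": 0,"fingers": -1},{"dx": 0,"dy": 0,"dz": 10,"turn": 0,"fingers": -1},{"dx": 0,"dy": 0,"dz": 0,"turn": 0,"fingers": -1}]'

```text
clock: 7.58
position: [0.4366, -0.2726, 0.1254]
ee_rot: [-0.034, 0.607, 0.794, 0.005]
contact_force: [-0.2, -1.0, 0.3]
width: 0.0852
```

```bash
python3 st.py
```

```text
[ 0.4366 -0.2726  0.1254] jaw 105.21 tilt [-0.049  0.049 -0.998] w 0.08521623128410784 t 7.5833 F [-0.2 -1.   0.3]
```

Emit:
play_rows --series '[{"dx": 0,"dy": 0,"dz": 0,"turn": -0.06,"fingers": -1},{"dx": 0,"dy": 0,"dz": 0,"turn": -0.06,"fingers": -1},{"dx": 0,"dy": 0,"dz": 0,"turn": 0,"fingers": -1}]'

```text
clock: 7.83
position: [0.4381, -0.2725, 0.1302]
ee_rot: [-0.03, 0.655, 0.755, 0.007]
contact_force: [-0.0, -0.0, -0.4]
width: 0.0855
```

```bash
python3 st.py
```

```text
[ 0.4381 -0.2725  0.1302] jaw 98.14 tilt [-0.036  0.05  -0.998] w 0.08549693649422026 t 7.8333 F [-0.  -0.  -0.4]
```

Emit:
play_rows --series '[{"dx": 0,"dy": 0,"dz": 0,"turn": 0.06,"fingers": -1},{"dx": 0,"dy": 0,"dz": 0,"turn": 0.06,"fingers": -1},{"dx": 0,"dy": 0,"dz": 0,"turn": 0,"fingers": -1}]'

```text
clock: 8.08
position: [0.4385, -0.2723, 0.1327]
ee_rot: [-0.029, 0.604, 0.796, 0.005]
contact_force: [-0.1, -0.5, 0.5]
width: 0.0851
```

```bash
python3 st.py
```

```text
[ 0.4385 -0.2723  0.1327] jaw 105.56 tilt [-0.04   0.043 -0.998] w 0.08513719714745561 t 8.0833 F [-0.1 -0.5  0.5]
```

Emit:
play_rows --series '[{"dx": 0,"dy": -5,"dz": -12,"turn": 0,"fingers": -1},{"dx": 0,"dy": -5,"dz": -15,"turn": 0,"fingers": -1},{"dx": 0,"dy": -5,"dz": -15,"turn": 0,"fingers": -1},{"dx": 0,"dy": -4,"dz": -8,"turn": 0,"fingers": -1},{"dx": 0,"dy": -2,"dz": -4,"turn": 0,"fingers": -1},{"dx": 0,"dy": 0,"dz": 0,"turn": 0,"fingers": -1}]'

```text
clock: 8.58
position: [0.4398, -0.2939, 0.0801]
ee_rot: [-0.026, 0.605, 0.796, 0.005]
contact_force: [-0.1, 0.1, -0.1]
width: 0.0854
```

```bash
python3 st.py
```

```text
[ 0.4398 -0.2939  0.0801] jaw 105.54 tilt [-0.035  0.039 -0.999] w 0.08539822737993846 t 8.5833 F [-0.1  0.1 -0.1]
```

Emit:
play_rows --series '[{"dx": -1,"dy": 0,"dz": -10,"turn": 0,"fingers": -1},{"dx": 0,"dy": 0,"dz": -10,"turn": 0,"fingers": -1},{"dx": 0,"dy": 0,"dz": -10,"turn": 0,"fingers": -1},{"dx": 0,"dy": 0,"dz": -6,"turn": 0,"fingers": -1},{"dx": 0,"dy": 0,"dz": 0,"turn": 0,"fingers": -1}]'

```text
clock: 9.0
position: [0.4393, -0.294, 0.0422]
ee_rot: [-0.024, 0.605, 0.796, 0.005]
contact_force: [0.4, -0.2, 0.7]
width: 0.0851
```

```bash
python3 st.py
```

```text
[ 0.4393 -0.294   0.0422] jaw 105.52 tilt [-0.033  0.037 -0.999] w 0.08506379167620295 t 9.0 F [ 0.4 -0.2  0.7]
```

Now close.

Emit:
play_rows --series '[{"dx": 0,"dy": 0,"dz": 0,"turn": 0,"fingers": 1},{"dx": 0,"dy": 0,"dz": 0,"turn": 0,"fingers": 1},{"dx": 0,"dy": 0,"dz": 0,"turn": 0,"fingers": 1},{"dx": 0,"dy": 0,"dz": 0,"turn": 0,"fingers": 1},{"dx": 0,"dy": 0,"dz": 0,"turn": 0,"fingers": 1}]' --squeeze 30

```text
clock: 9.42
position: [0.4396, -0.2938, 0.0423]
ee_rot: [-0.024, 0.605, 0.796, 0.005]
contact_force: [0.0, 1.2, -0.4]
width: 0.0629
```

Emit:
play_rows --series '[{"dx": 0,"dy": 0,"dz": 4,"turn": 0,"fingers": 1},{"dx": 0,"dy": 0,"dz": 8,"turn": 0,"fingers": 1},{"dx": 0,"dy": 0,"dz": 15,"turn": 0,"fingers": 1},{"dx": 0,"dy": 0,"dz": 20,"turn": 0,"fingers": 1},{"dx": 0,"dy": 0,"dz": 20,"turn": 0,"fingers": 1},{"dx": 0,"dy": 0,"dz": 8,"turn": 0,"fingers": 1},{"dx": 0,"dy": 0,"dz": 0,"turn": 0,"fingers": 1}]'

```text
clock: 10.0
position: [0.4393, -0.2935, 0.1232]
ee_rot: [-0.024, 0.605, 0.796, 0.005]
contact_force: [-0.2, 0.6, -0.7]
width: 0.063
```

```bash
python3 st.py
```

```text
[ 0.4393 -0.2935  0.1232] jaw 105.54 tilt [-0.032  0.037 -0.999] w 0.06302479478849736 t 10.0 F [-0.2  0.6 -0.7]
```

Emit:
play_rows --series '[{"dx": 1,"dy": 8,"dz": 0,"turn": -0.02,"fingers": 1},{"dx": 2,"dy": 16,"dz": 0,"turn": -0.03,"fingers": 1},{"dx": 2,"dy": 20,"dz": 0,"turn": -0.036,"fingers": 1},{"dx": 2,"dy": 20,"dz": 0,"turn": -0.036,"fingers": 1},{"dx": 2,"dy": 20,"dz": 0,"turn": -0.036,"fingers": 1},{"dx": 2,"dy": 20,"dz": 0,"turn": -0.036,"fingers": 1},{"dx": 2,"dy": 20,"dz": 0,"turn": -0.036,"fingers": 1},{"dx": 2,"dy": 20,"dz": 0,"turn": -0.036,"fingers": 1},{"dx": 2,"dy": 20,"dz": 0,"turn": -0.036,"fingers": 1},{"dx": 2,"dy": 20,"dz": 0,"turn": -0.036,"fingers": 1},{"dx": 2,"dy": 20,"dz": 0,"turn": -0.036,"fingers": 1},{"dx": 2,"dy": 20,"dz": 0,"turn": -0.036,"fingers": 1},{"dx": 2,"dy": 20,"dz": 0,"turn": -0.036,"fingers": 1},{"dx": 2,"dy": 20,"dz": 0,"turn": -0.036,"fingers": 1},{"dx": 2,"dy": 20,"dz": 0,"turn": -0.036,"fingers": 1},{"dx": 2,"dy": 16,"dz": 0,"turn": -0.03,"fingers": 1},{"dx": 2,"dy": 10,"dz": 0,"turn": -0.02,"fingers": 1},{"dx": 1,"dy": 5,"dz": 0,"turn": -0.01,"fingers": 1},{"dx": 0,"dy": 0,"dz": 0,"turn": 0,"fingers": 1}]'

```text
clock: 11.58
position: [0.4665, 0.0364, 0.1134]
ee_rot: [-0.027, 0.816, 0.577, 0.007]
contact_force: [0.9, 0.4, 0.7]
width: 0.0628
```

```bash
python3 st.py
python3 - <<'E'
from h import *
import pickle
s=get_state(); im=get_image("wrist"); save(im,"w5",1.4); pickle.dump((im,s),open("w5.pkl","wb"))
d=masks_of(im,"separator")
for q in d[:1]:
    z=s["position"][2]+.004+.002; print(q["p"],q["xy"],rect(im,q["region"],z,s),z)
E
```

```text
[0.4665 0.0364 0.1134] jaw 70.46 tilt [-0.019  0.052 -0.998] w 0.06278386326271851 t 11.5833 F [0.9 0.4 0.7]
0.58 [278.8, 303.4] ((483.52142333984375, 29.21103286743164), (64.12274169921875, 63.62384796142578), 71.00569152832031) 0.11943484919045846
```

View pics/w5.png

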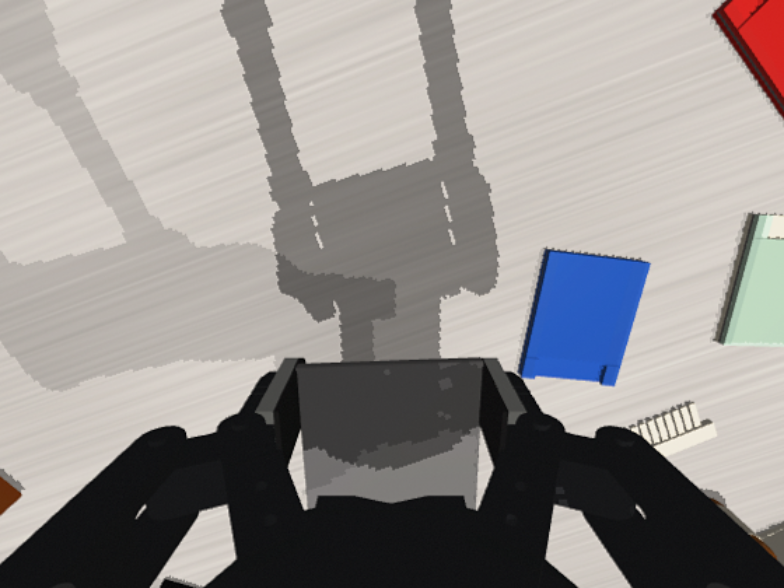

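The separator is held at its end, with the plate top at pixels (300-480, 365-500) and square to the jaws. I'll back off, descend in front of the mouth and slide it in through the flare.

Emit:
play_rows --series '[{"dx": -7,"dy": 3,"dz": -4,"turn": 0,"fingers": 1},{"dx": -7,"dy": 3,"dz": -12,"turn": 0,"fingers": 1},{"dx": 0,"dy": 0,"dz": -15,"turn": 0,"fingers": 1},{"dx": 0,"dy": 0,"dz": -15,"turn": 0,"fingers": 1},{"dx": 0,"dy": 0,"dz": -15,"turn": 0,"fingers": 1},{"dx": 0,"dy": 0,"dz": -10,"turn": 0,"fingers": 1},{"dx": 0,"dy": 0,"dz": -5,"turn": 0,"fingers": 1},{"dx": 0,"dy": 0,"dz": 0,"turn": 0,"fingers": 1}]'

```text
clock: 12.35
position: [0.448, 0.0368, 0.0338]
ee_rot: [-0.026, 0.818, 0.574, 0.006]
contact_force: [-0.6, -0.7, -1.4]
width: 0.0629
```

```bash
cat >> st.py <<'E'
def cas(p): 
    a=np.radians(-19.5); v=(np.array(p[:2])-[.580,-.0023])*1e3
    return np.array([v[0]*np.cos(a)+v[1]*np.sin(a), -v[0]*np.sin(a)+v[1]*np.cos(a)]).round(1)
l=R[:2,2]; a=np.radians(-19.5)
print("caster frame",cas(s["position"]),"lean x,y",(l[0]*np.cos(a)+l[1]*np.sin(a)).round(3),(-l[0]*np.sin(a)+l[1]*np.cos(a)).round(3))
E
python3 st.py
```

```text
[0.448  0.0368 0.0338] jaw 70.1 tilt [-0.019  0.049 -0.999] w 0.06286896271881327 t 12.35 F [-0.6 -0.7 -1.4]
caster frame [-137.5   -7.2] lean x,y -0.035 0.04
```

Emit:
play_rows --series '[{"dx": 1.2,"dy": 3.5,"dz": -5,"turn": 0.007,"fingers": 1},{"dx": 1.3,"dy": 3.5,"dz": -5,"turn": 0,"fingers": 1},{"dx": 0,"dy": 0,"dz": -2,"turn": 0,"fingers": 1},{"dx": 0,"dy": 0,"dz": 0,"turn": 0,"fingers": 1}]'

```text
clock: 12.68
position: [0.4512, 0.0436, 0.0217]
ee_rot: [-0.025, 0.816, 0.577, 0.007]
contact_force: [0.3, 0.3, 0.3]
width: 0.0625
```

```bash
python3 st.py
python3 - <<'E'
from h import *
im=get_image("scene"); u=proj(im,[[0.54,0.01,.03]])[0].astype(int)
c=im["pixels"][u[1]-50:u[1]+50,u[0]-66:u[0]+66,::-1]
cv2.imwrite("pics/s6.png",cv2.resize(c,None,fx=6,fy=6,interpolation=cv2.INTER_CUBIC))
E
```

```text
[0.4512 0.0436 0.0217] jaw 70.46 tilt [-0.018  0.049 -0.999] w 0.06246901233536965 t 12.6833 F [0.3 0.3 0.3]
caster frame [-136.8    0.3] lean x,y -0.033 0.04
```

View pics/s6.png

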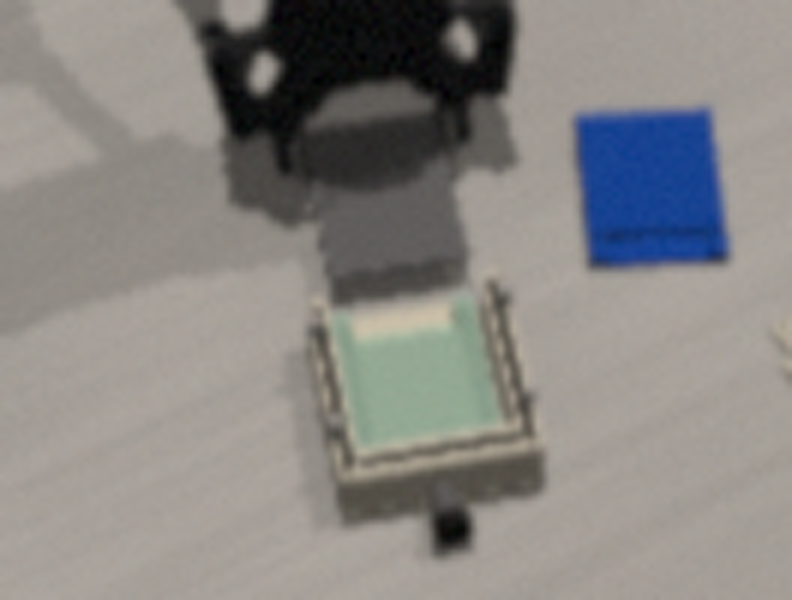

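The plate lines up with the channel: the plate's front edge spans x 328–468, the cassette end 330–475. I'll slide it in.

Emit:
play_rows --series '[{"dx": 4.7,"dy": -1.7,"dz": 0,"turn": 0,"fingers": 1},{"dx": 6.6,"dy": -2.3,"dz": 0,"turn": 0,"fingers": 1},{"dx": 6.6,"dy": -2.3,"dz": 0,"turn": 0,"fingers": 1},{"dx": 6.6,"dy": -2.3,"dz": 0,"turn": 0,"fingers": 1},{"dx": 4.7,"dy": -1.7,"dz": 0,"turn": 0,"fingers": 1}]'

```text
clock: 13.15
position: [0.4837, 0.0326, 0.0231]
ee_rot: [-0.024, 0.816, 0.577, 0.008]
contact_force: [0.3, -1.4, -0.3]
width: 0.0626
```

```bash
python3 st.py
```

```text
[0.4837 0.0326 0.0231] jaw 70.53 tilt [-0.015  0.049 -0.999] w 0.06263250405781437 t 13.15 F [ 0.3 -1.4 -0.3]
caster frame [-102.4    0.8] lean x,y -0.03 0.041
```

Emit:
play_rows --series '[{"dx": 5.5,"dy": -2.2,"dz": -0.5,"turn": 0,"fingers": 1},{"dx": 6.6,"dy": -2.5,"dz": -0.5,"turn": 0,"fingers": 1},{"dx": 6.6,"dy": -2.4,"dz": -0.5,"turn": 0,"fingers": 1},{"dx": 6.6,"dy": -2.3,"dz": 0,"turn": 0,"fingers": 1},{"dx": 4,"dy": -1.4,"dz": 0,"turn": 0,"fingers": 1},{"dx": 2,"dy": -0.7,"dz": 0,"turn": 0,"fingers": 1},{"dx": 0,"dy": 0,"dz": 0,"turn": 0,"fingers": 1}]'

```text
clock: 13.73
position: [0.5215, 0.0186, 0.0213]
ee_rot: [-0.023, 0.816, 0.577, 0.009]
contact_force: [-0.2, -0.0, 0.2]
width: 0.0626
```

```bash
python3 st.py
```

```text
[0.5215 0.0186 0.0213] jaw 70.46 tilt [-0.012  0.048 -0.999] w 0.06255040919714792 t 13.7333 F [-0.2 -0.   0.2]
caster frame [-62.1   0.2] lean x,y -0.028 0.041
```

Emit:
play_rows --series '[{"dx": 0,"dy": 0,"dz": -2,"turn": 0,"fingers": 1},{"dx": 0,"dy": 0,"dz": -2,"turn": 0,"fingers": 1},{"dx": 0,"dy": 0,"dz": 0,"turn": 0,"fingers": 1}]'

```text
clock: 13.98
position: [0.5205, 0.0189, 0.0167]
ee_rot: [-0.024, 0.816, 0.577, 0.008]
contact_force: [-0.3, 0.2, -0.4]
width: 0.0628
```

Emit:
play_rows --series '[{"dx": 0,"dy": 0,"dz": -1,"turn": 0,"fingers": 1},{"dx": 0,"dy": 0,"dz": 0,"turn": 0,"fingers": 1}]'

```text
clock: 14.15
position: [0.5198, 0.0191, 0.0155]
ee_rot: [-0.024, 0.816, 0.577, 0.008]
contact_force: [-0.2, -0.4, -1.6]
width: 0.0627
```

Emit:
play_rows --series '[{"dx": 0,"dy": 0,"dz": 0,"turn": 0,"fingers": -1},{"dx": 0,"dy": 0,"dz": 0,"turn": 0,"fingers": -1},{"dx": 0,"dy": 0,"dz": 0,"turn": 0,"fingers": -1},{"dx": -6,"dy": 2.1,"dz": 1,"turn": 0,"fingers": -1},{"dx": -10,"dy": 3.5,"dz": 1,"turn": 0,"fingers": -1},{"dx": -10,"dy": 3.5,"dz": 1,"turn": 0,"fingers": -1},{"dx": -10,"dy": 3.5,"dz": 1,"turn": 0,"fingers": -1},{"dx": -3,"dy": 1,"dz": 0,"turn": 0,"fingers": 1},{"dx": 0,"dy": 0,"dz": 0,"turn": 0,"fingers": 1},{"dx": 0,"dy": 0,"dz": 0,"turn": 0,"fingers": 1},{"dx": 0,"dy": 0,"dz": 0,"turn": 0,"fingers": 1},{"dx": 0,"dy": 0,"dz": 0,"turn": 0,"fingers": 1},{"dx": 0,"dy": 0,"dz": 0,"turn": 0,"fingers": 1},{"dx": 0,"dy": 0,"dz": 0,"turn": 0,"fingers": 1}]'

```text
clock: 15.32
position: [0.4754, 0.0347, 0.0207]
ee_rot: [-0.024, 0.816, 0.577, 0.008]
contact_force: [0.1, 0.2, 0.9]
width: 0.0006
```

```bash
python3 st.py
```

```text
[0.4754 0.0347 0.0207] jaw 70.53 tilt [-0.014  0.049 -0.999] w 0.0005531384462538065 t 15.3167 F [0.1 0.2 0.9]
caster frame [-1.11e+02 -1.00e-01] lean x,y -0.03 0.041
```

Emit:
play_rows --series '[{"dx": 4,"dy": -1.4,"dz": 0,"turn": 0,"fingers": 1},{"dx": 5.7,"dy": -2,"dz": 0,"turn": 0,"fingers": 1},{"dx": 5.7,"dy": -2,"dz": 0,"turn": 0,"fingers": 1},{"dx": 4.7,"dy": -1.7,"dz": 0,"turn": 0,"fingers": 1},{"dx": 3.8,"dy": -1.4,"dz": 0,"turn": 0,"fingers": 1},{"dx": 3.8,"dy": -1.4,"dz": 0,"turn": 0,"fingers": 1},{"dx": 3.8,"dy": -1.4,"dz": 0,"turn": 0,"fingers": 1}]'

```text
clock: 15.9
position: [0.511, 0.0218, 0.0203]
ee_rot: [-0.024, 0.816, 0.577, 0.008]
contact_force: [-0.6, 1.3, -0.4]
width: -0.0002
```

```bash
python3 st.py
```

```text
[0.511  0.0218 0.0203] jaw 70.5 tilt [-0.014  0.049 -0.999] w -0.00016742722810819154 t 15.9 F [-0.6  1.3 -0.4]
caster frame [-73.1  -0.3] lean x,y -0.029 0.041
```

Emit:
play_rows --series '[{"dx": 2.8,"dy": -1,"dz": 0,"turn": 0,"fingers": 1},{"dx": 2.8,"dy": -1,"dz": 0,"turn": 0,"fingers": 1},{"dx": 1.9,"dy": -0.6,"dz": 0,"turn": 0,"fingers": 1}]'

```text
clock: 16.15
position: [0.5199, 0.0187, 0.0202]
ee_rot: [-0.024, 0.816, 0.577, 0.008]
contact_force: [-0.9, 0.1, 0.8]
width: -0.0001
```

Emit:
play_rows --series '[{"dx": 1.9,"dy": -0.6,"dz": 0,"turn": 0,"fingers": 1},{"dx": 1.9,"dy": -0.6,"dz": 0,"turn": 0,"fingers": 1}]'

```text
clock: 16.32
position: [0.5209, 0.0182, 0.0199]
ee_rot: [-0.027, 0.816, 0.577, 0.006]
contact_force: [-4.6, 2.7, 4.9]
width: -0.0004
```

Emit:
play_rows --series '[{"dx": 1.9,"dy": -0.6,"dz": 0,"turn": 0,"fingers": 1}]'

```text
clock: 16.4
position: [0.5209, 0.0182, 0.0197]
ee_rot: [-0.028, 0.816, 0.577, 0.005]
contact_force: [-4.7, 1.0, 3.9]
width: 0.0002
```

```bash
python3 st.py
```

```text
[0.5209 0.0182 0.0197] jaw 70.45 tilt [-0.025  0.052 -0.998] w 0.00021842942766562586 t 16.4 F [-4.7  1.   3.9]
caster frame [-62.6  -0.4] lean x,y -0.041 0.04
```

Same end position as the first push, so the separator is home. Next I'll retreat, rise and go to cassette_next.

Emit:
play_rows --series '[{"dx": -5,"dy": 2,"dz": 0,"turn": 0,"fingers": 1},{"dx": -10,"dy": 3.5,"dz": 6,"turn": 0,"fingers": 1},{"dx": -5,"dy": 2,"dz": 15,"turn": 0,"fingers": 1},{"dx": 0,"dy": 0,"dz": 20,"turn": 0,"fingers": 1},{"dx": 0,"dy": 5,"dz": 20,"turn": 0,"fingers": -1},{"dx": 0,"dy": 15,"dz": 20,"turn": 0,"fingers": -1},{"dx": 0,"dy": 20,"dz": 20,"turn": -0.01,"fingers": -1},{"dx": 0,"dy": 20,"dz": 20,"turn": -0.01,"fingers": -1},{"dx": 0,"dy": 20,"dz": 10,"turn": -0.01,"fingers": -1},{"dx": 0,"dy": 20,"dz": 0,"turn": 0,"fingers": -1},{"dx": 0,"dy": 20,"dz": 0,"turn": 0,"fingers": -1},{"dx": 0,"dy": 20,"dz": 0,"turn": 0,"fingers": -1},{"dx": 0,"dy": 20,"dz": 0,"turn": 0,"fingers": -1},{"dx": 0,"dy": 20,"dz": 0,"turn": 0,"fingers": -1},{"dx": 0,"dy": 20,"dz": 0,"turn": 0,"fingers": -1},{"dx": 0,"dy": 20,"dz": 0,"turn": 0,"fingers": -1},{"dx": 0,"dy": 20,"dz": 0,"turn": 0,"fingers": -1},{"dx": 0,"dy": 15,"dz": 0,"turn": 0,"fingers": -1},{"dx": 0,"dy": 8,"dz": 0,"turn": 0,"fingers": -1},{"dx": 0,"dy": 0,"dz": 0,"turn": 0,"fingers": -1}]'

```text
clock: 18.07
position: [0.4983, 0.3021, 0.1676]
ee_rot: [-0.017, 0.825, 0.564, 0.023]
contact_force: [-1.0, -0.4, 0.3]
width: 0.0853
```

```bash
python3 st.py
python3 - <<'E'
from h import *
import pickle
s=get_state(); print(s["qpos"]); im=get_image("wrist"); save(im,"w7",1.2); pickle.dump((im,s),open("w7.pkl","wb"))
for d in masks_of(im,"cassette_next")[:3]:
    print(d["p"],d["xy"],im["pixels"][int(d["xy"][1]),int(d["xy"][0])],rect(im,d["region"],.008,s),rect(im,d["region"],.004,s))
E
```

```text
[0.4983 0.3021 0.1676] jaw 68.72 tilt [ 0.019  0.054 -0.998] w 0.08529883506556571 t 18.0667 F [-1.  -0.4  0.3]
caster frame [-178.7  259.6] lean x,y 0.0 0.058
[ 0.39960218  0.31579863  1.6420047   0.04667588  1.14513259 -0.81829455]
0.85 [141.0, 255.4] [ 32  74 159] ((521.1925659179688, 151.305419921875), (65.85187530517578, 87.0661392211914), 63.419776916503906) ((522.529296875, 148.96334838867188), (66.75584411621094, 88.26129913330078), 63.41976547241211)
0.56 [231.8, 99.8] [197  43  39] ((399.7906188964844, 304.9216613769531), (84.95207977294922, 64.97242736816406), 26.106830596923828) ((399.4607849121094, 304.6883850097656), (86.1182861328125, 65.8643569946289), 26.10683822631836)
0.55 [268.8, 239.7] [170 188 170] ((543.751708984375, 279.6160583496094), (65.98690032958984, 87.26644134521484), 67.69808959960938) ((545.398193359375, 279.035400390625), (66.89271545410156, 88.46438598632812), 67.69810485839844)
```

View pics/w7.png

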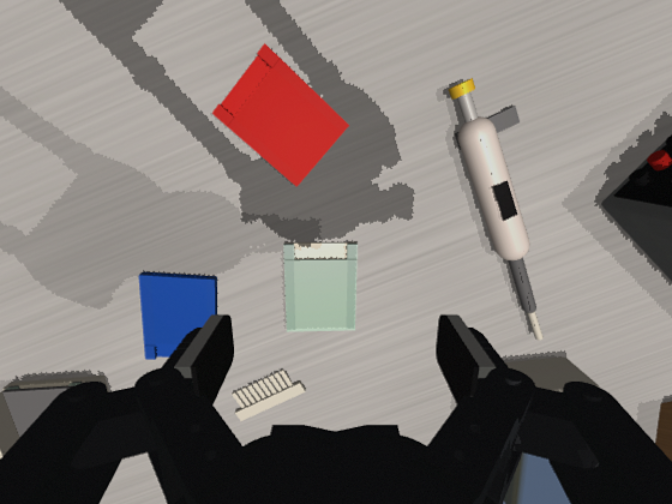

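The real next cassette is at pixel (320,287), with its notch towards the robot. The wrist and top views agree within 2 mm. I'll descend to grip near the notched end.

Emit:
play_rows --series '[{"dx": 2,"dy": -1,"dz": -10,"turn": 0,"fingers": -0.76},{"dx": 3,"dy": -2,"dz": -18,"turn": 0,"fingers": -0.76},{"dx": 3,"dy": -2,"dz": -20,"turn": -0.007,"fingers": -0.76},{"dx": 3,"dy": -2,"dz": -20,"turn": 0,"fingers": -0.76},{"dx": 3,"dy": -2,"dz": -20,"turn": 0,"fingers": -0.76},{"dx": 2,"dy": -1,"dz": -15,"turn": 0,"fingers": -0.76},{"dx": 1,"dy": 0,"dz": -8,"turn": 0,"fingers": -0.76},{"dx": 0,"dy": 0,"dz": -3,"turn": 0,"fingers": -0.76},{"dx": 0,"dy": 0,"dz": 0,"turn": 0,"fingers": -0.76}]'

```text
clock: 18.92
position: [0.5166, 0.2794, 0.0463]
ee_rot: [-0.014, 0.83, 0.557, 0.023]
contact_force: [-0.3, -0.7, -0.5]
width: 0.0751
```

```bash
python3 st.py
```

```text
[0.5166 0.2794 0.0463] jaw 67.75 tilt [ 0.022  0.049 -0.999] w 0.07510856531394099 t 18.9167 F [-0.3 -0.7 -0.5]
caster frame [-153.8  244.3] lean x,y 0.004 0.053
```

Emit:
play_rows --series '[{"dx": -0.5,"dy": 4,"dz": -3,"turn": 0.004,"fingers": -0.76},{"dx": -0.5,"dy": 5,"dz": -7,"turn": 0.004,"fingers": -0.76},{"dx": -0.5,"dy": 3,"dz": -7,"turn": 0,"fingers": -0.76},{"dx": 0,"dy": 0,"dz": -4,"turn": 0,"fingers": -0.76},{"dx": 0,"dy": 0,"dz": 0,"turn": 0,"fingers": -0.76}]'

```text
clock: 19.33
position: [0.5168, 0.2931, 0.0262]
ee_rot: [-0.014, 0.828, 0.561, 0.026]
contact_force: [-1.1, 0.5, -0.1]
width: 0.0753
```

```bash
python3 st.py
```

```text
[0.5168 0.2931 0.0262] jaw 68.24 tilt [ 0.027  0.051 -0.998] w 0.07526371364761832 t 19.3333 F [-1.1  0.5 -0.1]
caster frame [-158.2  257.4] lean x,y 0.008 0.057
```

Emit:
play_rows --series '[{"dx": -0.8,"dy": -0.8,"dz": -4,"turn": 0,"fingers": -0.76},{"dx": -0.8,"dy": -0.8,"dz": -3,"turn": 0,"fingers": -0.76},{"dx": 0,"dy": 0,"dz": -2,"turn": 0,"fingers": -0.76},{"dx": 0,"dy": 0,"dz": -1,"turn": 0,"fingers": -0.76}]'

```text
clock: 19.67
position: [0.5151, 0.2922, 0.0158]
ee_rot: [-0.014, 0.827, 0.561, 0.026]
contact_force: [-0.2, -1.0, -0.1]
width: 0.0753
```

Emit:
play_rows --series '[{"dx": 0,"dy": 0,"dz": -1.5,"turn": 0,"fingers": -0.76},{"dx": 0,"dy": 0,"dz": -1,"turn": 0,"fingers": -0.76}]'

```text
clock: 19.83
position: [0.5152, 0.2921, 0.0132]
ee_rot: [-0.014, 0.827, 0.561, 0.026]
contact_force: [-1.2, 0.4, -0.4]
width: 0.0755
```

Emit:
play_rows --series '[{"dx": 0,"dy": 0,"dz": -1.5,"turn": 0,"fingers": -0.76},{"dx": 0,"dy": 0,"dz": -1,"turn": 0,"fingers": -0.76}]'

```text
clock: 20.0
position: [0.5153, 0.292, 0.0106]
ee_rot: [-0.013, 0.827, 0.561, 0.026]
contact_force: [-0.2, -0.1, 0.4]
width: 0.0748
```

Emit:
play_rows --series '[{"dx": 0,"dy": 0,"dz": -1.5,"turn": 0,"fingers": -0.76},{"dx": 0,"dy": 0,"dz": 0,"turn": 0,"fingers": -0.76}]'

```text
clock: 20.17
position: [0.5154, 0.2919, 0.0088]
ee_rot: [-0.013, 0.827, 0.561, 0.026]
contact_force: [0.3, 0.6, 0.1]
width: 0.0753
```

```bash
python3 st.py
```

```text
[0.5154 0.2919 0.0088] jaw 68.3 tilt [ 0.029  0.052 -0.998] w 0.07533664387182828 t 20.1667 F [0.3 0.6 0.1]
caster frame [-159.1  255.8] lean x,y 0.01 0.058
```

Emit:
play_rows --series '[{"dx": 0,"dy": 0,"dz": 0.5,"turn": 0,"fingers": 1},{"dx": 0,"dy": 0,"dz": 0.5,"turn": 0,"fingers": 1},{"dx": 0,"dy": 0,"dz": 0,"turn": 0,"fingers": 1},{"dx": 0,"dy": 0,"dz": 0,"turn": 0,"fingers": 1}]' --squeeze 40

```text
clock: 20.5
position: [0.5154, 0.2918, 0.0103]
ee_rot: [-0.013, 0.827, 0.561, 0.026]
contact_force: [0.3, 0.7, -0.5]
width: 0.0617
```

```bash
python3 st.py
```

```text
[0.5154 0.2918 0.0103] jaw 68.3 tilt [ 0.029  0.052 -0.998] w 0.06169974097743293 t 20.5 F [ 0.3  0.7 -0.5]
caster frame [-159.   255.6] lean x,y 0.01 0.058
```

Emit:
play_rows --series '[{"dx": 0,"dy": 0,"dz": 3,"turn": 0,"fingers": 1},{"dx": 0,"dy": 0,"dz": 6,"turn": 0,"fingers": 1},{"dx": 0,"dy": 0,"dz": 12,"turn": 0,"fingers": 1},{"dx": 0,"dy": 0,"dz": 18,"turn": 0,"fingers": 1},{"dx": 0,"dy": 0,"dz": 20,"turn": 0,"fingers": 1},{"dx": 0,"dy": 0,"dz": 20,"turn": 0,"fingers": 1},{"dx": 0,"dy": 0,"dz": 10,"turn": 0,"fingers": 1},{"dx": 0,"dy": 0,"dz": 0,"turn": 0,"fingers": 1}]'

```text
clock: 21.17
position: [0.5129, 0.291, 0.1031]
ee_rot: [-0.014, 0.827, 0.561, 0.024]
contact_force: [0.2, -0.4, -1.5]
width: 0.0616
```

```bash
python3 st.py
python3 - <<'E'
from h import *
s=get_state(); a=get_image("wrist"); b=get_image("scene")
u=proj(b,[[0.54,0.28,.1]])[0].astype(int); c=b["pixels"][u[1]-52:u[1]+53,u[0]-70:u[0]+70]
c=cv2.resize(c,(560,420),interpolation=cv2.INTER_CUBIC)
t=np.hstack([a["pixels"][210:420,140:420],cv2.resize(c,(280,210),interpolation=cv2.INTER_AREA)])
cv2.imwrite("pics/w8.png",cv2.resize(t,None,fx=1.42,fy=1.42)[:,:,::-1])
E
```

```text
[0.5129 0.291  0.1031] jaw 68.28 tilt [ 0.024  0.05  -0.998] w 0.06155119102073504 t 21.1667 F [ 0.2 -0.4 -1.5]
caster frame [-161.1  254.1] lean x,y 0.006 0.055
```

View pics/w8.png

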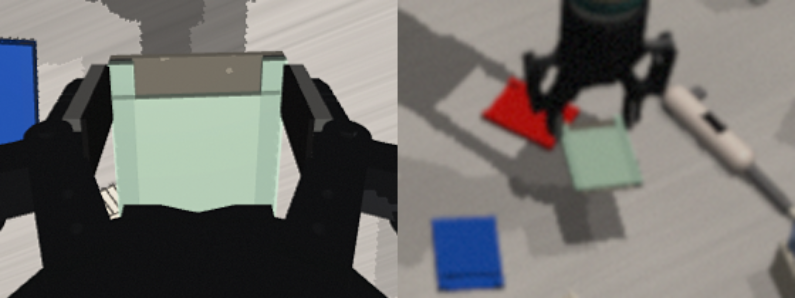

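It is held with the notched end just proud of the pads and the glass up. I'll carry it to in front of the mouth.

Emit:
play_rows --series '[{"dx": -2,"dy": -8,"dz": 0,"turn": 0,"fingers": 1},{"dx": -4,"dy": -15,"dz": 0,"turn": 0.003,"fingers": 1},{"dx": -5,"dy": -20,"dz": 0,"turn": 0.003,"fingers": 1},{"dx": -5,"dy": -20,"dz": 0,"turn": 0.003,"fingers": 1},{"dx": -5,"dy": -20,"dz": 0,"turn": 0.003,"fingers": 1},{"dx": -5,"dy": -20,"dz": 0,"turn": 0.003,"fingers": 1},{"dx": -5,"dy": -20,"dz": 0,"turn": 0.003,"fingers": 1},{"dx": -5,"dy": -20,"dz": 0,"turn": 0.003,"fingers": 1},{"dx": -5,"dy": -20,"dz": 0,"turn": 0.003,"fingers": 1},{"dx": -5,"dy": -20,"dz": 0,"turn": 0.003,"fingers": 1},{"dx": -5,"dy": -20,"dz": 0,"turn": 0.003,"fingers": 1},{"dx": -5,"dy": -17,"dz": -5,"turn": 0.003,"fingers": 1},{"dx": -3,"dy": -12,"dz": -5,"turn": 0,"fingers": 1},{"dx": -1,"dy": -5,"dz": -5,"turn": 0,"fingers": 1},{"dx": 0,"dy": 0,"dz": 0,"turn": 0,"fingers": 1}]'

```text
clock: 22.52
position: [0.4308, 0.037, 0.0694]
ee_rot: [-0.022, 0.817, 0.576, 0.006]
contact_force: [-0.2, -0.3, -1.3]
width: 0.0617
```

```bash
python3 st.py
```

```text
[0.4308 0.037  0.0694] jaw 70.38 tilt [-0.016  0.043 -0.999] w 0.061702546935761014 t 22.5167 F [-0.2 -0.3 -1.3]
caster frame [-153.8  -12.8] lean x,y -0.03 0.035
```

Emit:
play_rows --series '[{"dx": 3,"dy": 2,"dz": -6,"turn": 0,"fingers": 1},{"dx": 4,"dy": 3,"dz": -9,"turn": 0.002,"fingers": 1},{"dx": 4,"dy": 2.5,"dz": -9,"turn": 0,"fingers": 1},{"dx": 2,"dy": 1,"dz": -4,"turn": 0,"fingers": 1},{"dx": 0,"dy": 0,"dz": 0,"turn": 0,"fingers": 1}]'

```text
clock: 22.93
position: [0.445, 0.0482, 0.0373]
ee_rot: [-0.023, 0.816, 0.577, 0.005]
contact_force: [-0.9, -1.0, -1.2]
width: 0.0618
```

```bash
python3 st.py
python3 - <<'E'
from h import *
im=get_image("scene"); u=proj(im,[[0.53,0.015,.03]])[0].astype(int)
c=im["pixels"][u[1]-45:u[1]+45,u[0]-60:u[0]+60,::-1]
cv2.imwrite("pics/s9.png",cv2.resize(c,None,fx=6,fy=6,interpolation=cv2.INTER_CUBIC))
E
```

```text
[0.445  0.0482 0.0373] jaw 70.53 tilt [-0.018  0.044 -0.999] w 0.06179776450571379 t 22.9333 F [-0.9 -1.  -1.2]
caster frame [-144.1    2.6] lean x,y -0.032 0.036
```

View pics/s9.png

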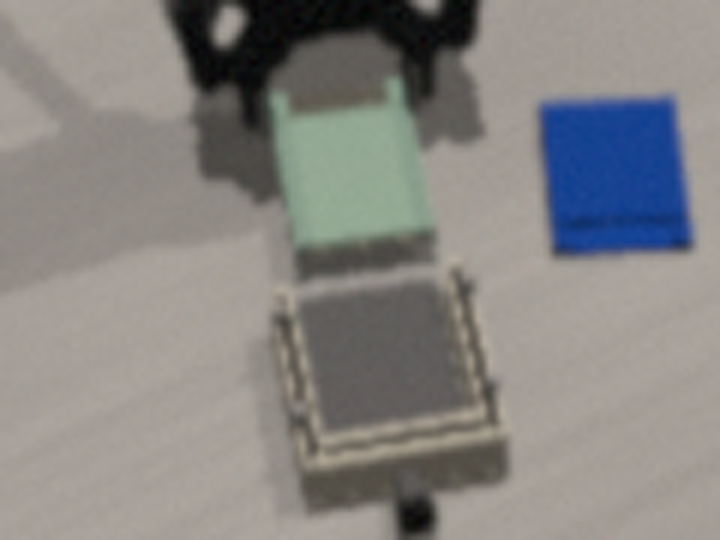

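The separator sits flat in the channel (grey, 300–480 × 285–430). The cassette is lined up in front, with its notch towards the robot. I'll correct 2.4 mm sideways and enter.

Emit:
play_rows --series '[{"dx": -0.8,"dy": -2.3,"dz": 2,"turn": 0,"fingers": 1},{"dx": 3,"dy": -1.1,"dz": 0.5,"turn": 0,"fingers": 1},{"dx": 5.6,"dy": -2,"dz": 0,"turn": 0,"fingers": 1},{"dx": 5.6,"dy": -2,"dz": 0,"turn": 0,"fingers": 1},{"dx": 5.6,"dy": -2,"dz": 0,"turn": 0,"fingers": 1},{"dx": 3.8,"dy": -1.4,"dz": 0,"turn": 0,"fingers": 1},{"dx": 1,"dy": -0.4,"dz": 0,"turn": 0,"fingers": 1}]'

```text
clock: 23.57
position: [0.4726, 0.0364, 0.0415]
ee_rot: [-0.022, 0.815, 0.578, 0.007]
contact_force: [-0.2, 0.4, -0.3]
width: 0.0614
```

```bash
python3 st.py
```

```text
[0.4726 0.0364 0.0415] jaw 70.66 tilt [-0.015  0.043 -0.999] w 0.06142864009497566 t 23.5667 F [-0.2  0.4 -0.3]
caster frame [-114.2    0.6] lean x,y -0.028 0.036
```

Emit:
play_rows --series '[{"dx": 3.6,"dy": -1.6,"dz": 0,"turn": -0.002,"fingers": 1},{"dx": 6,"dy": -2.3,"dz": 0,"turn": 0,"fingers": 1},{"dx": 6.6,"dy": -2.3,"dz": 0,"turn": 0,"fingers": 1},{"dx": 6.6,"dy": -2.3,"dz": -0.5,"turn": 0,"fingers": 1}]'

```text
clock: 23.9
position: [0.4962, 0.0271, 0.0411]
ee_rot: [-0.022, 0.816, 0.577, 0.006]
contact_force: [-0.3, -0.5, -0.2]
width: 0.0617
```

```bash
python3 st.py
```

```text
[0.4962 0.0271 0.0411] jaw 70.51 tilt [-0.016  0.044 -0.999] w 0.06172021072656973 t 23.9 F [-0.3 -0.5 -0.2]
caster frame [-88.8  -0.2] lean x,y -0.03 0.036
```

Emit:
play_rows --series '[{"dx": 6,"dy": -2.1,"dz": -0.5,"turn": 0,"fingers": 1},{"dx": 6,"dy": -2.1,"dz": -0.5,"turn": 0,"fingers": 1},{"dx": 6,"dy": -2.1,"dz": -0.5,"turn": 0,"fingers": 1},{"dx": 3,"dy": -1,"dz": 0,"turn": 0,"fingers": 1},{"dx": 0,"dy": 0,"dz": 0,"turn": 0,"fingers": 1}]'

```text
clock: 24.32
position: [0.5223, 0.0181, 0.0391]
ee_rot: [-0.022, 0.816, 0.577, 0.007]
contact_force: [-0.4, -0.1, -1.3]
width: 0.0614
```

```bash
python3 st.py
```

```text
[0.5223 0.0181 0.0391] jaw 70.48 tilt [-0.014  0.043 -0.999] w 0.061447389816672374 t 24.3167 F [-0.4 -0.1 -1.3]
caster frame [-61.2  -0. ] lean x,y -0.028 0.036
```

Emit:
play_rows --series '[{"dx": 0,"dy": 0,"dz": -2,"turn": 0,"fingers": 1},{"dx": 0,"dy": 0,"dz": -1.5,"turn": 0,"fingers": 1},{"dx": 0,"dy": 0,"dz": 0,"turn": 0,"fingers": 1}]'

```text
clock: 24.57
position: [0.5221, 0.0182, 0.0351]
ee_rot: [-0.022, 0.816, 0.577, 0.007]
contact_force: [0.9, -0.0, -0.8]
width: 0.0619
```

Emit:
play_rows --series '[{"dx": 0,"dy": 0,"dz": -1,"turn": 0,"fingers": 1},{"dx": 0,"dy": 0,"dz": -1,"turn": 0,"fingers": 1}]'

```text
clock: 24.73
position: [0.522, 0.0182, 0.0333]
ee_rot: [-0.022, 0.816, 0.577, 0.007]
contact_force: [0.1, 0.2, 1.6]
width: 0.0619
```

Emit:
play_rows --series '[{"dx": 0,"dy": 0,"dz": -1,"turn": 0,"fingers": 1},{"dx": 0,"dy": 0,"dz": 0,"turn": 0,"fingers": 1}]'

```text
clock: 24.9
position: [0.5219, 0.0182, 0.0327]
ee_rot: [-0.021, 0.816, 0.577, 0.007]
contact_force: [-0.5, -0.2, 1.9]
width: 0.0613
```

In contact. I'll release, back off, close and lower.

Emit:
play_rows --series '[{"dx": 0,"dy": 0,"dz": 0,"turn": 0,"fingers": -1},{"dx": 0,"dy": 0,"dz": 0,"turn": 0,"fingers": -1},{"dx": 0,"dy": 0,"dz": 0,"turn": 0,"fingers": -1},{"dx": -6,"dy": 2.1,"dz": 0,"turn": 0,"fingers": -1},{"dx": -10,"dy": 3.5,"dz": 0,"turn": 0,"fingers": -1},{"dx": -10,"dy": 3.5,"dz": 0,"turn": 0,"fingers": -1},{"dx": -10,"dy": 3.5,"dz": 0,"turn": 0,"fingers": -1},{"dx": -3,"dy": 1,"dz": 0,"turn": 0,"fingers": 1},{"dx": 0,"dy": 0,"dz": 0,"turn": 0,"fingers": 1},{"dx": 0,"dy": 0,"dz": 0,"turn": 0,"fingers": 1},{"dx": 0,"dy": 0,"dz": 0,"turn": 0,"fingers": 1},{"dx": 0,"dy": 0,"dz": -2,"turn": 0,"fingers": 1},{"dx": 0,"dy": 0,"dz": -4,"turn": 0,"fingers": 1},{"dx": 0,"dy": 0,"dz": -3,"turn": 0,"fingers": 1},{"dx": 0,"dy": 0,"dz": 0,"turn": 0,"fingers": 1}]'

```text
clock: 26.15
position: [0.4774, 0.0339, 0.023]
ee_rot: [-0.022, 0.816, 0.577, 0.007]
contact_force: [-0.8, -0.3, -0.2]
width: -0.0001
```

```bash
python3 st.py
```

```text
[0.4774 0.0339 0.023 ] jaw 70.53 tilt [-0.014  0.043 -0.999] w -7.186595724933021e-05 t 26.15 F [-0.8 -0.3 -0.2]
caster frame [-1.088e+02 -1.000e-01] lean x,y -0.028 0.036
```

Emit:
play_rows --series '[{"dx": 4,"dy": -1.4,"dz": 0,"turn": 0,"fingers": 1},{"dx": 5.7,"dy": -2,"dz": 0,"turn": 0,"fingers": 1},{"dx": 5.7,"dy": -2,"dz": 0,"turn": 0,"fingers": 1},{"dx": 4.7,"dy": -1.7,"dz": 0,"turn": 0,"fingers": 1},{"dx": 3.8,"dy": -1.4,"dz": 0,"turn": 0,"fingers": 1},{"dx": 3.8,"dy": -1.4,"dz": 0,"turn": 0,"fingers": 1},{"dx": 2.8,"dy": -1,"dz": 0,"turn": 0,"fingers": 1}]'

```text
clock: 26.73
position: [0.5107, 0.0217, 0.0222]
ee_rot: [-0.023, 0.816, 0.577, 0.006]
contact_force: [-1.2, -0.3, 1.6]
width: -0.0003
```

Emit:
play_rows --series '[{"dx": 2.8,"dy": -1,"dz": 0,"turn": 0,"fingers": 1},{"dx": 2.8,"dy": -1,"dz": 0,"turn": 0,"fingers": 1}]'

```text
clock: 26.9
position: [0.5161, 0.0197, 0.0222]
ee_rot: [-0.023, 0.816, 0.577, 0.005]
contact_force: [-1.7, 0.3, 2.0]
width: 0.0003
```

Emit:
play_rows --series '[{"dx": 1.9,"dy": -0.6,"dz": 0,"turn": 0,"fingers": 1},{"dx": 1.9,"dy": -0.6,"dz": 0,"turn": 0,"fingers": 1}]'

```text
clock: 27.07
position: [0.5201, 0.0184, 0.0221]
ee_rot: [-0.024, 0.816, 0.577, 0.005]
contact_force: [-1.9, 0.5, 0.5]
width: -0.0001
```

```bash
python3 st.py
```

```text
[0.5201 0.0184 0.0221] jaw 70.48 tilt [-0.019  0.045 -0.999] w -0.00012402894126215135 t 27.0667 F [-1.9  0.5  0.5]
caster frame [-63.4  -0.5] lean x,y -0.033 0.036
```

Emit:
play_rows --series '[{"dx": 1.9,"dy": -0.6,"dz": 0,"turn": 0,"fingers": 1},{"dx": 1.9,"dy": -0.6,"dz": 0,"turn": 0,"fingers": 1}]'

```text
clock: 27.23
position: [0.5206, 0.0181, 0.022]
ee_rot: [-0.027, 0.816, 0.577, 0.003]
contact_force: [-5.3, 1.9, 5.5]
width: -0.0003
```

Emit:
play_rows --series '[{"dx": 1.9,"dy": -0.6,"dz": 0,"turn": 0,"fingers": 1}]'

```text
clock: 27.32
position: [0.5205, 0.0181, 0.0218]
ee_rot: [-0.028, 0.816, 0.577, 0.001]
contact_force: [-5.7, 1.5, 3.7]
width: -0.0001
```

```bash
python3 st.py
```

```text
[0.5205 0.0181 0.0218] jaw 70.46 tilt [-0.031  0.048 -0.998] w -5.2074618440309126e-05 t 27.3167 F [-5.7  1.5  3.7]
caster frame [-62.9  -0.6] lean x,y -0.045 0.035
```

Emit:
play_rows --series '[{"dx": -5,"dy": 2,"dz": 0,"turn": 0,"fingers": 1},{"dx": -10,"dy": 3.5,"dz": 2,"turn": 0,"fingers": 1},{"dx": -8,"dy": 3,"dz": 15,"turn": 0,"fingers": 1},{"dx": 0,"dy": 0,"dz": 25,"turn": 0,"fingers": 1},{"dx": 0,"dy": 0,"dz": 30,"turn": 0,"fingers": -0.5},{"dx": 0,"dy": 0,"dz": 30,"turn": 0,"fingers": -1},{"dx": 0,"dy": 0,"dz": 30,"turn": 0,"fingers": -1},{"dx": 0,"dy": 0,"dz": 25,"turn": 0,"fingers": -1},{"dx": 0,"dy": 0,"dz": 10,"turn": 0,"fingers": -1},{"dx": 0,"dy": 0,"dz": 0,"turn": 0,"fingers": -1},{"dx": 0,"dy": 0,"dz": 0,"turn": 0,"fingers": -1}]'

```text
clock: 28.23
position: [0.4934, 0.0278, 0.1964]
ee_rot: [-0.023, 0.816, 0.577, 0.005]
contact_force: [-0.5, 0.7, -0.3]
width: 0.0833
```

```bash
python3 st.py
python3 - <<'E'
from h import *
s=get_state(); im=get_image("wrist"); b=get_image("scene")
for k,z in (("cassette_in",.030),("separator",.022)):
    for d in masks_of(im,k)[:1]: print(k,d["p"],rect(im,d["region"],z,s))
f=lambda im,P,w,s=None:(lambda u:cv2.resize(im["pixels"][u[1]-w:u[1]+w,u[0]-w:u[0]+w,::-1],(400,400),interpolation=cv2.INTER_CUBIC))(proj(im,P,s)[0].astype(int))
cv2.imwrite("pics/f10.png",np.hstack([f(im,[[.575,-.002,.03]],65,s),f(b,[[.575,-.002,.03]],35)]))
E
```

```text
[0.4934 0.0278 0.1964] jaw 70.54 tilt [-0.019  0.044 -0.999] w 0.08333998967588073 t 28.2333 F [-0.5  0.7 -0.3]
caster frame [-91.7  -0.6] lean x,y -0.032 0.035
cassette_in 0.44 ((525.4573364257812, 14.514205932617188), (57.7274284362793, 3.188544273376465), 71.75934600830078)
separator 0.5 ((713.9931030273438, 201.11793518066406), (79.6550064086914, 43.72870635986328), 33.3874397277832)
```

View pics/f10.png

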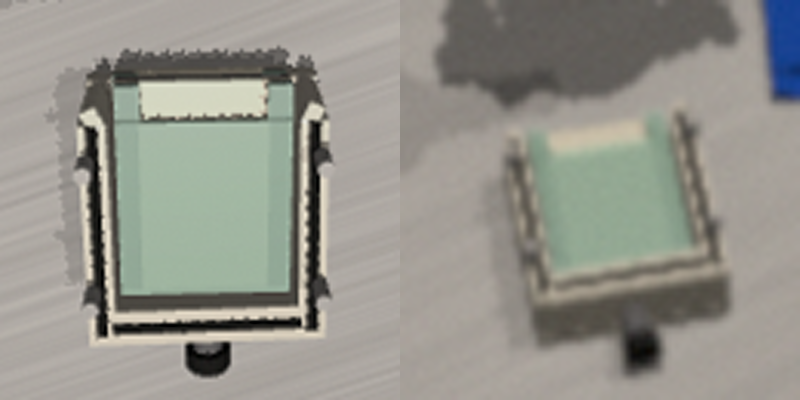

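Run:
```python
from h import *
from fit import *
s=get_state(); im=get_image("wrist"); u=proj(im,[[.575,-.002,.03]],s)[0].astype(int)
f=lambda a:np.array([[u[0]-65+x/3.077,u[1]-65+y/3.077] for x,y in a])
P=at_z(im,f([(119,294),(294,291),(112,84),(295,84)]),.030,s)[:,:2]
W=at_z(im,f([(93,343),(326,338),(112,318),(304,313)]),.040,s)[:,:2]
for A,L in ((P,[[33,-32],[33,32],[-51,-32],[-51,32]]),(W,[[47,-44],[47,44],[33,-34],[33,34]])):
    p,r=fit(A,np.array(L)/1e3); print(p.round(4),np.degrees(p[2]).round(2),r)
```

```text
[ 0.5807 -0.0021 -0.3379] -19.36 [ 0.4  0.8 -0.8 -1.3  0.8  0.4 -0.5  0. ]
[ 0.5824 -0.0018 -0.3378] -19.36 [ 1.4 -1.4  1.5 -0.2 -1.1  2.2 -1.9 -0.6]
```

```bash
python3 -c "
from rig import *
print(sign_off())"
```

```text
the job is handed in; nothing more can be done
None
```

The three layers are stacked in the caster, and I handed the job in at about 28 s of the 72 s. I pushed the first cassette home, slid the separator in on top, then slid the next cassette in glass up with its notch at the mouth. Each layer was released and pushed against the closed end with 4–6 N on the fingers. Nothing else was deliberately touched, though I took no final picture of the rack and the bystanders.

**Passed:**
- All three pushes stopped at the same finger position within 0.3 mm. With the finger tilt allowed for, they agree to about 0.1 mm.
- The last wrist and scene pictures show the top cassette flat in the channel and square to it, with the gripper clear of the stack.

**Disagreed or not fully shown:**
- A camera fit of the last picture put the top cassette about 1.5 mm short of the wall. The fit's own residuals are up to 2 mm, so I went by the push stops.
- I could not see the separator under the top cassette at the end. It lay flat in the channel in the picture taken just before the top cassette went in.
- The tool drifted 2–4° off vertical during the fast moves. I allowed for this when placing the layers.

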